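Snap the seed cases shut with the pliers and stack them

TASK

Use the snap pliers to squeeze the latch of every loose seed case standing on the open shelf until its ears snap fully together (never squeeze an open latch with the bare gripper), then lay the pliers back flat on the rubber mat. After that, stack the latched cases one by one, squarely and the same way along, on the case that already stands on the wooden plinth, leaving it there, and do not push the spray bottle or the plant marker holder aside.

Things in the scene. Friction and masses are not known exactly. Their poses are not given: they have to be found in the camera images.
- pliers_mid (a point): snap pliers: steel, two black grips, 180 mm long, 24 mm thick, 0.22 kg, lying flat on the rubber mat at the start. Point half-way along the centre line and half-way up (12 mm above the underside); x along the centre line to the jaws, z up. Pivot 15 mm ahead (+x), jaw tips 90 mm ahead, grip ends 89 mm behind
- pliers_grip (a point): centre of the place to hold the pliers, between the two black grips, 40 mm behind pliers_mid, same axes. Spring-opened they are 62 mm wide here over the outsides. The spring pushes back with 14 N at first, 20 N fully closed; they balance within 15 mm of here; held 54 mm wide they are carried safely, jaws still 31 mm apart
- pliers_jaws (a point): point midway between the jaws, 80 mm ahead of pliers_mid, same axes: bring it to the middle of a latch's ears, then squeeze. The jaws run from 55 to 90 mm ahead of pliers_mid, 22 mm tall, with 40 mm between them when open (about 31 when carried), 18 mm when closed
- plier_hinge (a joint): pliers' hinge: 0 fully open (grips 62 mm wide), 0.37 rad fully closed (grips 42 mm wide)
- mat: thin grey rubber mat, 240 x 150 x 3 mm, fixed, home of the pliers; origin under its centre, x along its length
- plinth_top (a point): centre of the top of a low wooden plinth, 150 x 80 mm, 12 mm high, fixed; x along its length. It may stand to the left or right, with the mat on the other side
- base_mid (a point): centre of the seed case that already stands on the plinth, loose, already latched: 130 x 60 x 44 mm like the others, 0.5 kg; x along its length, its latch on the -x end
- case1_mid (a point): centre of seed case 1 (may be absent): closed grey plastic box 130 x 60 x 44 mm, 0.17 to 0.33 kg, standing on the shelf, x along its 130 mm length, z up; centre 22 mm above its underside. Snap latch on the -x end. Grasp it across its 60 mm width
- case1_ears (a point): middle of the snap latch of case 1, 78 mm from the case centre along -x, 24 mm above the underside, same axes: two upright steel ears side by side, each reaching 26 mm out along -x from the case end, 28 mm tall, 8 mm thick; 28 mm over their outsides open, 21 mm shut. The +y ear ratchets stiffly (about 6 N) towards the fixed one and stays where it is pushed; home at 7 mm
- latch1 (a joint): travel of the sliding ear of case 1: 0 open, 0.007 m fully home, snapped shut
- case2_mid (a point): centre of seed case 2 (may be absent): closed grey plastic box 130 x 60 x 44 mm, 0.17 to 0.33 kg, standing on the shelf, x along its 130 mm length, z up; centre 22 mm above its underside. Snap latch on the -x end. Grasp it across its 60 mm width
- case2_ears (a point): middle of the snap latch of case 2, 78 mm from the case centre along -x, 24 mm above the underside, same axes: two upright steel ears side by side, each reaching 26 mm out along -x from the case end, 28 mm tall, 8 mm thick; 28 mm over their outsides open, 21 mm shut. The +y ear ratchets stiffly (about 6 N) towards the fixed one and stays where it is pushed; home at 7 mm
- latch2 (a joint): travel of the sliding ear of case 2: 0 open, 0.007 m fully home, snapped shut
- case3_mid (a point): centre of seed case 3 (may be absent): closed grey plastic box 130 x 60 x 44 mm, 0.17 to 0.33 kg, standing on the shelf, x along its 130 mm length, z up; centre 22 mm above its underside. Snap latch on the -x end. Grasp it across its 60 mm width
- case3_ears (a point): middle of the snap latch of case 3, 78 mm from the case centre along -x, 24 mm above the underside, same axes: two upright steel ears side by side, each reaching 26 mm out along -x from the case end, 28 mm tall, 8 mm thick; 28 mm over their outsides open, 21 mm shut. The +y ear ratchets stiffly (about 6 N) towards the fixed one and stays where it is pushed; home at 7 mm
- latch3 (a joint): travel of the sliding ear of case 3: 0 open, 0.007 m fully home, snapped shut
- spray_bottle: bystander: closed white plastic bottle, 68 mm across, 170 mm high; origin under its centre
- marker_holder: bystander: square white ceramic holder 60 x 60 x 60 mm with plant markers standing to about 115 mm; origin under its centre

How it is judged:
On the way, in this order (a step that is already met when the one before it is completed fails the run):
1. the latch of every case present is snapped shut (value of joint each of latch1, latch2, latch3 above 0.0055 m), for 0.2 s.
2. the pliers lie flat on the rubber mat, let go (x of pliers_mid in the frame of mat between -0.11 and 0.11 m and y of pliers_mid in the frame of mat between -0.07 and 0.07 m and z of pliers_mid in the frame of mat below 0.03 m and angle between pliers_mid's own z axis and vertical below 0.15 rad and contact force between the fingers and pliers below 0.2 N and linear speed of pliers below 0.03 m/s), for 0.2 s.
At the end, for the whole second after the job is handed in: All cases latched and stacked level, at rest, on the base case: each centre within 12 mm of the base case's from above, lengthwise within 8 degrees, either way round; base case within 25 mm of the plinth centre; pliers flat on the mat, mid-point on it (all of step 1 and horizontal distance between each of case1_mid, case2_mid, case3_mid and base_mid below 0.012 m and angle between the x axis of each of case1_mid, case2_mid, case3_mid and the x axis of base_mid, either way round below 0.14 rad and angle between each of case1_mid, case2_mid, case3_mid, base_mid's own z axis and vertical below 0.06 rad and height (world z) of each of case1_mid, case2_mid, case3_mid above 0.07 m and linear speed of each of case1, case2, case3 below 0.03 m/s and x of pliers_mid in the frame of mat between -0.11 and 0.11 m and y of pliers_mid in the frame of mat between -0.07 and 0.07 m and z of pliers_mid in the frame of mat below 0.03 m and angle between pliers_mid's own z axis and vertical below 0.15 rad and horizontal distance between base_mid and plinth_top below 0.025 m); the robot touches nothing.
It fails at once if the bare fingers push on a latch that is still open ((contact force between the fingers and latch1 above 1.5 N and value of joint latch1 below 0.0045 m) or (contact force between the fingers and latch2 above 1.5 N and value of joint latch2 below 0.0045 m) or (contact force between the fingers and latch3 above 1.5 N and value of joint latch3 below 0.0045 m)).
It fails at once if a case is put on the column with its latch open ((horizontal distance between case1_mid and base_mid below 0.03 m and value of joint latch1 below 0.0045 m) or (horizontal distance between case2_mid and base_mid below 0.03 m and value of joint latch2 below 0.0045 m) or (horizontal distance between case3_mid and base_mid below 0.03 m and value of joint latch3 below 0.0045 m)).
It fails at once if the spray bottle or the marker holder is pushed more than 40 mm away (distance of any of spray_bottle, marker_holder from where it was at the start of the episode above 0.04 m).
Of case1, case2, case3 only 2 to 3 are there at a start; the rules pass over those that are not, and their reading is None.
At some moment in a run one of pliers may be knocked a few centimetres aside while the robot is not near it.
It also fails if it takes over 208 s, if anything falls off the work surface, if the arm or the gripper's body presses on something with over 40 N, if the wrist force passes 120 N, or if a joint passes its speed limit or range.

ROBOT

A 6-joint arm with a two-finger parallel gripper is mounted at the origin on the work surface. World frame = base frame: x ahead of the robot, y to its left, z up, the work surface at z = 0. Lengths are in m, angles in rad, forces in N, time in s.
With the tool pointing down it reaches from about 0.35 to 0.975 m from the base axis. Payload 4.9 kg.
Tool frame: the origin (TCP) lies at the very end of the fingers, on their centre line; the grasp point (between the pads) lies 19 mm behind it (ctrl.grip_point_offset is the distance from the TCP to the grasp point, in m); z points along the fingers, y is the line along which they close (so a half turn about z gives the same grasp; the last joint's range is limited). The gripper opens to 85 mm and grips with 20 to 120 N. Pads are 22 mm wide; open, the fingers measure 114 mm over their backs; the gripper's body (76 mm by 85 mm) begins 54 mm behind the grasp point. The pads swing forward as they close: fully open they stand 13 mm farther back than shut.
Start: joints at [-1.242, 0.053, 1.613, -0, 1.476, -0.119], TCP at [0.271, -0.563, 0.231] pointing down, gripper open.
Joint ranges: [-3.01, 3.01], [-1.01, 2.22], [0.06, 2.58], [-1.02, 4.17], [0.09, 2.62], [-3.14, 3.14]. Speed limits (rad/s): [2.57, 2.57, 3.14, 3.14, 3.14, 3.14].

INTERFACE

Orientations are given as a rotation vector (axis times angle).
In Python, from station import ctrl gives the robot as it stands.
- The arm moves only by the tool send_rows, never from a script. Its argument "rows" is a list of rows, each a list of 3 entries, a list of its own where there are three numbers: the finger opening in cm, from 0 to 8.54, then the shift along the tool's x, y, z in cm, then the turn about the tool's z in degrees. A call has 1 to 10 rows; each row shifts and turns the commanded pose from where the row before left it, along the tool's axes as they then stand; what a row does not reach is not made up. A row lasts 1/8 s, in which the tool goes at most 62.5 mm and 10.7 degrees, less where a joint would pass 70% of its speed; a pose out of reach is approached as far as the arm can. A call with a gripper value outside its range is refused whole. The fingers move at their own pace and stop on an object; "newtons" is the grip in N (left out, the last holds). Time passes only in rows, so rows that do not move let the fingers close. It gives the time, the measured TCP pose, the force, the opening and the grip force at its end, in the units of the state.
- ctrl.get_obs(): the state, without advancing time (a new reading comes with each control period).
- ctrl.get_image(name): name is "side" or "top" or "wrist"; returns a dict with "frame" (384x512x3 uint8, red, green, blue), "range_z" (384x512 float32, m along the optical axis (not along the pixel's ray), 0 where there is no reading), "fx", "fy", "cx", "cy" (pixels), "cam_to_world" (4x4, takes a point from camera to world coordinates). Camera axes: x right, y down, z forward; pixel columns grow to the right and rows downward; lengths in m; the calibration is good to about 2 mm. A picture is of the moment at which its call begins.
- ctrl.finish_job(): hands the job in; it is judged then, once.
The state is a dict: "t": time; "q": joint angles; "dq": joint speeds; "effort": joint torques, N m; "tool_pos": TCP position; "tool_rot": TCP orientation; "contact_force": force on the tool from outside, world axes, zero at the start; "wrist_torque": the same for the moment, N m; "opening": finger opening in m; "grip_force": force on a finger pad.
Only numpy, scipy, OpenCV 4.12 (cv2) and the standard library are available. Lean on these libraries where they do the work, as an engineer would, in place of code of your own. Each camera call takes 0.05 s, during which the arm holds its last target. There are 200 camera calls.

## Working session

There is one attempt and no reset: what is moved stays moved. The work goes in short steps, Python scripts to look and compute and a tool call to move; the robot and the scene stay as the last step left them, time stands still between calls to the robot, and variables do not carry over. Pictures are saved under pics/ and viewed, at most 14 in all, crops included, and the job is handed in when it is done.

Besides the shell and the picture viewer there is one more tool, called after "Call:" by a JSON object that holds its "fn" and its "kwargs", one argument or row to a line. send_rows: Moves the arm, as the interface text tells. Its arguments: {"type":"object","properties":{"rows":{"type":"array","items":{"type":"array"}},"newtons":{"type":"number"}},"required":["rows"]}

```bash
ls; mkdir -p pics
python3 - <<'E'
from station import ctrl
import cv2,numpy as np
o=ctrl.get_obs();print(o)
for n in("top","side"):
    d=ctrl.get_image(n);np.savez(f"{n}0.npz",**d)
    cv2.imwrite(f"pics/{n}0.png",d["frame"][...,::-1]);print(n,d["fx"],d["cx"],d["cy"],d["cam_to_world"].round(3).tolist())
E
```

```text
pics
{'t': 0.0, 'q': array([-1.24201157e+00,  5.33416570e-02,  1.61428290e+00, -2.57760418e-05,
        1.47600749e+00, -1.19012886e-01]), 'dq': array([-8.33785136e-05, -1.06448266e-03,  5.53241791e-04,  8.14318583e-05,
        1.91094600e-03, -4.91106200e-04]), 'effort': array([ 1.03147668e-03, -3.93674004e+01, -3.70177889e+01,  5.93068899e-05,
        6.87391410e-03,  3.79019525e-06]), 'tool_pos': array([ 0.27039799, -0.56279123,  0.23007908]), 'tool_rot': array([-3.06120016e+00, -6.97090664e-01,  3.75222581e-04]), 'contact_force': array([ 0.01459939, -0.0957673 , -0.82930241]), 'wrist_torque': array([-0.00209098, -0.04656635,  0.01568231]), 'grip_force': 0.0, 'opening': 0.0853799618078099}
top 427.2683068285895 250.40326529246303 191.07683828474566 [[0.015, -0.979, 0.201, 0.391], [-1.0, -0.015, -0.002, -0.036], [0.005, -0.201, -0.98, 1.094], [0.0, 0.0, 0.0, 1.0]]
side 474.6846435903827 254.66086755582708 191.19569155270833 [[-0.805, -0.312, 0.504, -0.152], [-0.593, 0.414, -0.691, 0.988], [0.007, -0.855, -0.518, 0.828], [0.0, 0.0, 0.0, 1.0]]
```

View pics/top0.png

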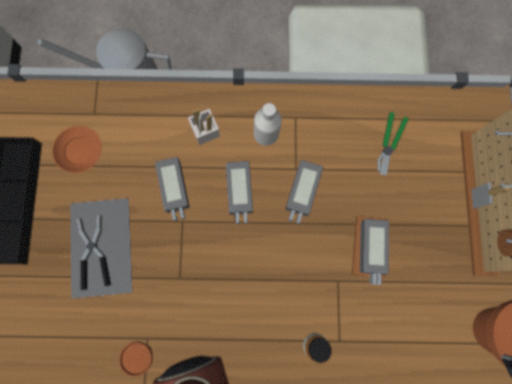

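View pics/side0.png

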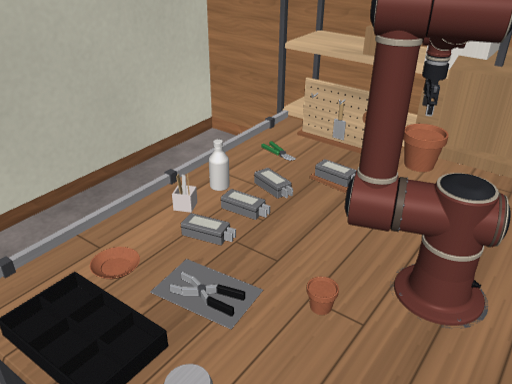

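The top view shows three cases at about px (172,185), (239,187) and (305,190), with their latches facing the robot. The base case is at (375,247), the pliers are on the mat at (95,250) with jaws up (+x), the marker holder is at (204,125) and the bottle at (267,125). The side view agrees.

```bash
cat > h.py <<'E'
import numpy as np,cv2
from scipy.spatial.transform import Rotation as R
def cloud(d):
    z=d["range_z"];v,u=np.mgrid[:z.shape[0],:z.shape[1]]
    p=np.stack([(u-d["cx"])/d["fx"]*z,(v-d["cy"])/d["fy"]*z,z,np.ones_like(z)],-1)@np.asarray(d["cam_to_world"]).T
    p=p[...,:3];p[z==0]=np.nan;return p
def rect(xy):
    c,(w,h),a=cv2.minAreaRect((xy*1000).astype(np.float32))
    if w<h:w,h,a=h,w,a+90
    a=(a+90)%180-90
    return np.round(c,1),round(w,1),round(h,1),round(a,1)
def comps(mask,p,amin=60):
    n,l,s,c=cv2.connectedComponentsWithStats(mask.astype(np.uint8))
    for i in range(1,n):
        if s[i,4]>=amin:
            q=p[l==i];q=q[~np.isnan(q[:,0])]
            if len(q)>5: yield c[i].round(),s[i,4],rect(q[:,:2]),np.median(q,0).round(4),l==i
def plan(o,tgt,yaw=None):
    """tgt TCP world m, yaw of tool x deg (mod 180). prints turn, then shift in cm in turned tool axes"""
    Rm=R.from_rotvec(o["tool_rot"]).as_matrix();y0=np.degrees(np.arctan2(Rm[1,0],Rm[0,0]))
    y1=y0 if yaw is None else y0+((yaw-y0+90)%180-90)
    c,s=np.cos(np.radians(y1)),np.sin(np.radians(y1))
    M=np.array([[c,s,0],[s,-c,0],[0,0,-1]]).T
    sh=M.T@(np.asarray(tgt)-o["tool_pos"])
    print("yaw now %.2f turn about tool z %.2f then shift cm"%(y0,-(y1-y0)),(sh*100).round(2),"tcp",o["tool_pos"].round(4),"tiltz",Rm[:,2].round(4))
E
python3 - <<'E'
import numpy as np,cv2
from h import *
d=np.load("top0.npz");p=cloud(d);f=d["frame"].astype(int)
z=p[...,2]
reg=(p[...,0]>.15)&(p[...,0]<.85)&(abs(p[...,1])<.6)
print("table z",np.nanmedian(z[reg]))
print("tops");
for c,n,r,m,_ in comps(reg&(z>.035)&(z<.075),p):print(c,n,r,m)
print("label")
lab=(f.min(-1)>150)&reg
for c,n,r,m,_ in comps(lab,p):print(c,n,r,m)
print("dark grips")
for c,n,r,m,_ in comps((f.max(-1)<50)&reg&(p[...,1]>.2),p,30):print(c,n,r,m)
print("pliers height")
for c,n,r,m,_ in comps((z>.012)&(z<.04)&reg&(p[...,1]>.2),p,30):print(c,n,r,m)
mt=(abs(f[...,0]-f[...,2])<20)&(f.max(-1)<140)&(f.min(-1)>70)&reg&(z<.012)
print("mat");
for c,n,r,m,_ in comps(mt,p,300):print(c,n,r,m)
print(f[220,80],f[185,172])
E
```

```text
table z 0.0005316234610832637
tops
[205. 113.] 60 (array([805.4,  79. ]), 27.1, 15.8, -59.3) [0.8077 0.0808 0.057 ]
[205. 129.] 255 (array([777.8,  85.1]), 61.9, 60.6, 23.7) [0.7621 0.075  0.0579]
[266. 137.] 129 (array([751.2, -77.3]), 64.9, 26.6, 88.5) [ 0.7434 -0.0744  0.0554]
[ 22. 197.] 895 (array([578. , 553.3]), 321.6, 82.9, 1.6) [0.5895 0.5205 0.0457]
[171. 186.] 1277 (array([611.2, 159.1]), 155.6, 60.6, 13.8) [0.619  0.1595 0.0438]
[239. 189.] 1262 (array([606.1, -10.4]), 155.4, 59.9, 5.2) [ 0.6139 -0.0095  0.0437]
[304. 189.] 1267 (array([ 608.2, -171.4]), 156.4, 60.2, -17.3) [ 0.6155 -0.173   0.0438]
[476. 198.] 162 (array([ 597.3, -597.3]), 50.1, 4.8, -0.9) [ 0.5964 -0.598   0.0575]
[375. 249.] 1541 (array([ 460.9, -343.9]), 155.7, 60.8, -3.0) [ 0.4667 -0.3421  0.0555]
[483. 330.] 230 (array([ 280.6, -587.1]), 92.7, 22.9, -1.3) [ 0.2839 -0.5836  0.0563]
[312. 343.] 153 (array([ 242.7, -190.7]), 59.7, 35.5, -38.6) [ 0.2537 -0.1809  0.0517]
[136. 359.] 934 (array([209. , 217.3]), 74.5, 72.5, -46.4) [0.2082 0.2182 0.0589]
label
[264. 118.] 363 (array([769. , -67.4]), 51.0, 4
[... 615 characters left out ...]
6  0.0257]
[ 84. 274.] 140 (array([397.1, 367. ]), 68.0, 8.3, 5.1) [0.3959 0.366  0.0251]
pliers height
[ 75. 148.] 778 (array([715.9, 416.7]), 127.2, 126.7, 46.6) [0.7227 0.4294 0.0178]
[ 30. 203.] 717 (array([578. , 518.6]), 318.9, 5.9, -0.1) [0.5697 0.5191 0.0264]
[ 18. 141.] 82 (array([732.8, 565.4]), 66.8, 2.6, -89.7) [0.7331 0.5694 0.0274]
[ 14. 181.] 57 (array([627.8, 565.2]), 66.5, 1.8, 89.1) [0.628  0.5646 0.0248]
[ 92. 254.] 878 (array([451.6, 353.6]), 178.9, 70.3, 10.4) [0.4432 0.356  0.0253]
[  9. 222.] 38 (array([523.1, 566.2]), 56.5, 0.8, -89.5) [0.5232 0.5636 0.0207]
mat
[102. 247.] 4593 (array([465.8, 340.2]), 237.8, 150.6, 6.6) [0.4674 0.3325 0.003 ]
[78 82 82] [178 183 172]
```

Call:
{"fn": "send_rows", "kwargs": {
  "rows": [
    [8.5,[0,0,0],7.65],
    [8.5,[0,0,0],7.65],
    [8.5,[3.3,-5.3,0],0],
    [8.5,[3.3,-5.3,0],0],
    [8.5,[3.3,-5.3,0],0],
    [8.5,[3.3,-5.3,0],0],
    [8.5,[3.3,-5.3,0],0],
    [8.5,[3.3,-5.3,0],0],
    [8.5,[3.3,-5.3,0],0],
    [8.5,[2.9,-5.2,0],0]
  ]
}}

```text
t: 1.35
tool_pos: [0.4505, -0.0984, 0.231]
tool_rot: [-3.129, -0.284, -0.0]
contact_force: [0.9, -1.3, 0.3]
opening: 0.0851
grip_force: 0.0
```

Call:
{"fn": "send_rows", "kwargs": {
  "rows": [
    [8.5,[0.5,-5.5,0],0],
    [8.5,[0.5,-5.5,0],0],
    [8.5,[0.5,-5.5,0],0],
    [8.5,[0.5,-5.5,0],0],
    [8.5,[0.5,-5.5,0],0],
    [8.5,[0.5,-5.5,0],0],
    [8.5,[0.5,-5.5,0],0],
    [8.5,[0.9,-6.0,0],0],
    [8.5,[0,0,0],0],
    [8.5,[0,0,0],0]
  ]
}}

```text
t: 2.6
tool_pos: [0.4132, 0.3449, 0.2306]
tool_rot: [3.128, 0.284, -0.002]
contact_force: [0.3, -0.8, -0.6]
opening: 0.085
grip_force: 0.0
```

```bash
cat > w.py <<'E'
import sys
from station import ctrl
from h import *
o=ctrl.get_obs();plan(o,[.413,.3455,.001],10.4)
d=ctrl.get_image("wrist");cv2.imwrite("pics/wr1.png",d["frame"][...,::-1]);np.savez("wr1.npz",**d)
p=cloud(d);f=d["frame"].astype(int);z=p[...,2]
for c,n,r,m,_ in comps((z>.012)&(z<.04),p,200):print("h",c,n,r,m)
for c,n,r,m,_ in comps((f.max(-1)<60)&(z>.012)&(z<.04),p,100):print("dark",c,n,r,m)
E
python3 w.py
```

```text
yaw now 10.39 turn about tool z -0.01 then shift cm [-1.000e-02 -6.000e-02  2.296e+01] tcp [0.4132 0.3449 0.2306] tiltz [-0.0011 -0.0011 -1.    ]
h [34. 11.] 456 (array([545.8, 617. ]), 29.2, 3.4, -0.9) [0.5446 0.617  0.0261]
h [120.  67.] 1561 (array([499.5, 519.4]), 157.3, 3.2, -0.4) [0.5052 0.5195 0.0267]
h [426.  60.] 1949 (array([581.3, 170.4]), 114.9, 46.9, 47.4) [0.5643 0.1778 0.0294]
h [43. 77.] 2078 (array([475.1, 575.6]), 100.6, 86.4, -0.1) [0.4775 0.6167 0.0271]
h [250. 134.] 2538 (array([453.8, 354.7]), 177.1, 69.3, 10.7) [0.4551 0.3573 0.0259]
h [ 60. 226.] 933 (array([277.5, 599.4]), 89.8, 41.2, 40.9) [0.2906 0.5859 0.0272]
h [306. 297.] 328 (array([231.6, 227.2]), 55.1, 20.2, -63.9) [0.2367 0.2313 0.0269]
dark [34. 11.] 456 (array([545.8, 617. ]), 29.2, 3.4, -0.9) [0.5446 0.617  0.0261]
dark [120.  67.] 1553 (array([500.1, 519.4]), 156.1, 3.2, -0.4) [0.5056 0.5195 0.0267]
dark [43. 77.] 2078 (array([475.1, 575.6]), 100.6, 86.4, -0.1) [0.4775 0.6167 0.0271]
dark [231. 175.] 423 (array([397.9, 370.6]), 70.1, 11.1, 5.3) [0.3999 0.3704 0.0265]
dark [270. 175.] 422 (array([407.4, 320. ]), 70.0, 10.3, 15.6) [0.4089 0.3204 0.0266]
```

Call:
{"fn": "send_rows", "kwargs": {
  "rows": [
    [8.5,[0,-0.15,6],0],
    [8.5,[0,0,6],0],
    [8.5,[0,0,6],0],
    [8.5,[0,0,3],0],
    [8.5,[0,0,1.8],0],
    [8.5,[0,0,0],0],
    [5.4,[0,0,0],0],
    [5.4,[0,0,0],0],
    [5.4,[0,0,0],0],
    [5.4,[0,0,0],0]
  ],
  "newtons": 60
}}

```text
t: 3.9
tool_pos: [0.4157, 0.3483, 0.0075]
tool_rot: [-3.126, -0.283, -0.007]
contact_force: [-3.5, -1.9, 11.3]
opening: 0.0546
grip_force: 17.4
```

Call:
{"fn": "send_rows", "kwargs": {
  "rows": [
    [5.4,[0,0,0],0],
    [5.4,[0,0,0],0],
    [5.4,[0,0,0],0],
    [5.4,[0,0,0],0]
  ]
}}

```text
t: 4.4
tool_pos: [0.4157, 0.3483, 0.0076]
tool_rot: [-3.126, -0.283, -0.008]
contact_force: [-2.8, -1.0, 9.8]
opening: 0.0543
grip_force: 17.5
```

Call:
{"fn": "send_rows", "kwargs": {
  "rows": [
    [5.4,[0,0,-1],0],
    [5.4,[0,0,-2],0],
    [5.4,[0,0,-4],0],
    [5.4,[0,0,-4],0],
    [5.4,[0,0,-4],0],
    [5.4,[0,0,0],0],
    [5.4,[0,0,0],0]
  ]
}}

```text
t: 5.28
tool_pos: [0.4127, 0.3462, 0.1524]
tool_rot: [3.128, 0.284, -0.002]
contact_force: [-0.4, -0.2, -2.3]
opening: 0.0541
grip_force: 13.9
```

```bash
cat > pl.py <<'E'
# pliers pose relative to tool, from wrist cloud
import sys
from station import ctrl
from h import *
o=ctrl.get_obs();plan(o,o["tool_pos"])
print("open",o["opening"],o["grip_force"])
Rm=R.from_rotvec(o["tool_rot"]).as_matrix()
d=ctrl.get_image("wrist");cv2.imwrite(f"pics/{sys.argv[1]}.png",d["frame"][...,::-1])
p=cloud(d);q=(p-o["tool_pos"])@Rm
f=d["frame"].astype(int)
m=(q[...,2]>-.035)&(q[...,2]<.015)&(abs(q[...,1])<.05)&(q[...,0]<.16)&(q[...,0]>-.1)
for c,n,r,md,l in comps(m,q,100):
    a=q[l];print(c,n,r,md,"zmed by x:",[(x,np.median(a[abs(a[:,0]-x)<.006,2]).round(4)) for x in(.02,.06,.08,.1,.12)])
    for x in(.1,.105,.11,.115,.12,.125): 
        y=np.sort(a[abs(a[:,0]-x)<.002,1])*1000
        if len(y)>3:
            g=np.diff(y);k=g.argmax();print(x,"y",y[0].round(1),y[k].round(1),y[k+1].round(1),y[-1].round(1),"mid",((y[k]+y[k+1])/2).round(1),(y[0]+y[-1]).round(1)/2)
E
python3 pl.py pl1
```

```text
yaw now 10.36 turn about tool z -0.00 then shift cm [0. 0. 0.] tcp [0.4127 0.3462 0.1524] tiltz [-1.1e-03 -7.0e-04 -1.0e+00]
open 0.05414904290764077 13.881690055131912
[252. 170.] 17567 (array([36.8,  0.8]), 168.3, 82.0, 1.1) [ 0.0399 -0.0001 -0.0175] zmed by x: [(0.02, np.float64(-0.0181)), (0.06, np.float64(-0.018)), (0.08, np.float64(-0.0168)), (0.1, np.float64(-0.0164)), (0.12, np.float64(-0.0124))]
0.1 y -23.0 -14.6 14.2 22.3 mid -0.2 -0.35
0.105 y -23.2 -15.0 14.6 22.7 mid -0.2 -0.25
0.11 y -23.6 -15.3 14.9 23.0 mid -0.2 -0.3
0.115 y -24.1 -15.7 15.1 23.4 mid -0.3 -0.35
0.12 y -16.4 -16.0 15.5 15.7 mid -0.2 -0.3
```

View pics/pl1.png

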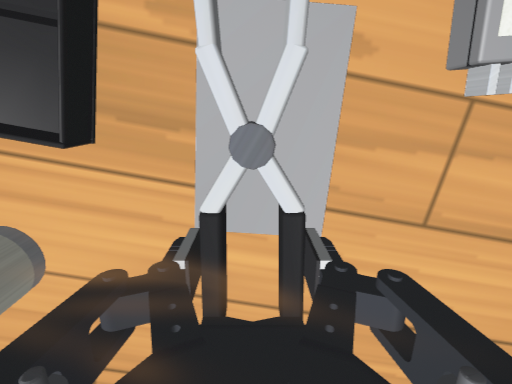

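Call:
{"fn": "send_rows", "kwargs": {
  "rows": [
    [5.4,[0,0,0],-3.74],
    [5.4,[-1,3,0],0],
    [5.4,[-2,5,0],0],
    [5.4,[-2,5,0],0],
    [5.4,[-2,5,0],0],
    [5.4,[-1.3,5,2],0],
    [5.6,[0,0,4],0],
    [5.8,[0,0,3.7],0],
    [5.8,[0,0,0],0],
    [5.8,[0,0,0],0]
  ]
}}

```text
t: 6.58
tool_pos: [0.389, 0.1035, 0.0566]
tool_rot: [3.118, 0.386, -0.0]
contact_force: [0.8, 0.2, -1.5]
opening: 0.0579
grip_force: 12.8
```

```bash
cat > top.py <<'E'
import sys
from station import ctrl
from h import *
o=ctrl.get_obs();plan(o,o["tool_pos"]);print("open",o["opening"],o["grip_force"])
d=ctrl.get_image("top");np.savez("t.npz",**d)
p=cloud(d);f=d["frame"].astype(int);z=p[...,2]
u0,v0,u1,v1=map(int,sys.argv[2:6])
cv2.imwrite(f"pics/{sys.argv[1]}.png",cv2.resize(d["frame"][v0:v1,u0:u1,::-1],None,fx=5,fy=5,interpolation=cv2.INTER_CUBIC))
lab=(f.min(-1)>150)&(z>.035)&(p[...,0]<.72)&(p[...,0]>.35)&(abs(p[...,1])<.45)
for c,n,r,m,_ in comps(lab,p,200):print(c,n,r,m)
E
python3 top.py t1 130 170 230 290
```

```text
yaw now 14.12 turn about tool z -0.00 then shift cm [0. 0. 0.] tcp [0.389  0.1035 0.0566] tiltz [-2.e-04 -0.e+00 -1.e+00]
open 0.05793961174071283 12.849093528930098
[171. 183.] 490 (array([624.9, 162.6]), 90.8, 35.6, 13.0) [0.6248 0.1623 0.0442]
[239. 186.] 494 (array([619.9,  -9. ]), 89.9, 35.8, 5.3) [ 0.6193 -0.0092  0.044 ]
[305. 186.] 497 (array([ 621.8, -175.3]), 90.8, 36.6, -17.4) [ 0.6219 -0.1753  0.0442]
[376. 246.] 536 (array([ 474.8, -344.6]), 90.1, 35.5, -3.9) [ 0.4735 -0.3451  0.0561]
```

View pics/t1.png

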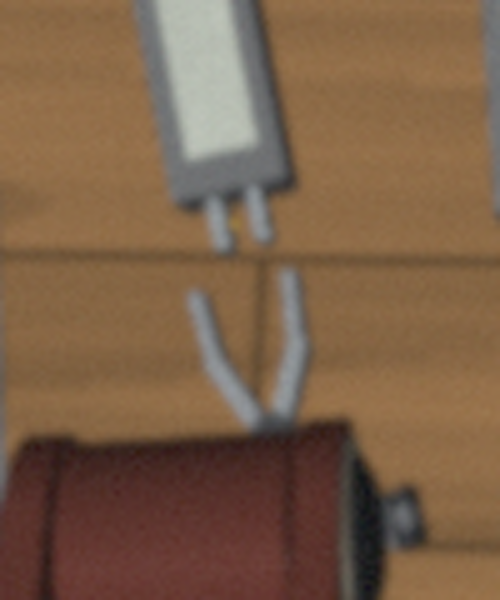

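Crop t1 shows the open jaws at (195,290) and (288,268), below and roughly in line with the case 1 ears at (225,248) and (263,240). I'll descend and compare them numerically.

Call:
{"fn": "send_rows", "kwargs": {
  "rows": [
    [5.8,[0,0,2],0],
    [5.8,[0,0,1.65],0],
    [5.8,[0,0,0],0],
    [5.8,[0,0,0],0]
  ]
}}

```text
t: 7.12
tool_pos: [0.3902, 0.1036, 0.0214]
tool_rot: [3.118, 0.386, 0.004]
contact_force: [-0.2, 0.6, -1.8]
opening: 0.0582
grip_force: 12.9
```

```bash
cat > je.py <<'E'
# jaws and ears in tool frame, from the top camera
import sys
from station import ctrl
from h import *
o=ctrl.get_obs();plan(o,o["tool_pos"]);print("open",round(o["opening"],4),round(o["grip_force"],1),o["contact_force"].round(1))
Rm=R.from_rotvec(o["tool_rot"]).as_matrix()
d=ctrl.get_image("top");p=cloud(d);q=(p-o["tool_pos"])@Rm*1000
m=(p[...,2]>.02)&(q[...,0]>90)&(abs(q[...,1])<60)&(q[...,0]<215)
for x in range(95,216,5):
    a=np.sort(q[m&(abs(q[...,0]-x)<=2.5)][:,1])
    if len(a)>1:
        s=np.split(a,np.where(np.diff(a)>4)[0]+1);print(x,[(round(k[0],1),round(k[-1],1)) for k in s])
E
python3 je.py
```

```text
yaw now 14.12 turn about tool z -0.00 then shift cm [0. 0. 0.] tcp [0.3902 0.1036 0.0214] tiltz [ 2.8e-03  2.0e-04 -1.0e+00]
open 0.0582 12.9 [-0.2  0.6 -1.8]
95 [(np.float64(-21.7), np.float64(-16.3)), (np.float64(15.6), np.float64(24.1))]
100 [(np.float64(-23.1), np.float64(-16.0)), (np.float64(17.0), np.float64(24.6))]
105 [(np.float64(-24.5), np.float64(-16.5)), (np.float64(17.9), np.float64(24.7))]
110 [(np.float64(-25.2), np.float64(-17.6)), (np.float64(19.1), np.float64(25.3))]
115 [(np.float64(-25.1), np.float64(-17.7)), (np.float64(19.8), np.float64(25.7))]
120 [(np.float64(-24.6), np.float64(-17.9)), (np.float64(18.5), np.float64(26.5))]
125 [(np.float64(-26.0), np.float64(-18.7)), (np.float64(19.4), np.float64(26.9))]
130 [(np.float64(-26.2), np.float64(-26.2)), (np.float64(25.1), np.float64(25.1))]
150 [(np.float64(-12.2), np.float64(-6.0)), (np.float64(6.9), np.float64(12.9))]
155 [(np.float64(-12.1), np.float64(-6.1)), (np.float64(6.8), np.float64(13.7))]
160 [(np.float64(-13.6), np.float64(-2.7)), (np.float64(7.0), np.float64(14.0))]
165 [(np.float64(-13.3), np.float64(-1.7)), (np.float64(7.3), np.float64(13.8))]
170 [(np.float64(-12.1), np.float64(-5.4)), (np.float64(6.4), np.float64(14.2))]
175 [(np.float64(-29.0), np.float64(29.6))]
180 [(np.float64(-29.8), np.float64(30.2))]
185 [(np.float64(-27.9), np.float64(30.3))]
190 [(np.float64(-29.7), np.float64(29.8))]
195 [(np.float64(-28.5), np.float64(30.2))]
200 [(np.float64(-27.4), np.float64(30.3))]
205 [(np.float64(-29.4), np.float64(30.7))]
210 [(np.float64(-29.0), np.float64(30.2))]
215 [(np.float64(-27.1), np.float64(-24.4)), (np.float64(-19.4), np.float64(29.7))]
```

Call:
{"fn": "send_rows", "kwargs": {
  "rows": [
    [5.8,[1.5,0,0],0],
    [5.8,[1.5,0,0],0],
    [5.8,[0.9,0,0],0],
    [5.8,[0,0,0],0],
    [5.0,[0,0,0],0],
    [4.6,[0,0,0],0],
    [4.2,[0,0,0],0],
    [4.2,[0,0,0],0],
    [4.2,[0,0,0],0],
    [4.2,[0,0,0],0]
  ],
  "newtons": 60
}}

```text
t: 8.43
tool_pos: [0.4265, 0.1128, 0.0198]
tool_rot: [-3.118, -0.386, 0.0]
contact_force: [-1.7, -1.1, -0.3]
opening: 0.0432
grip_force: 58.7
```

```bash
python3 je.py; python3 pl.py p1
```

```text
yaw now 14.10 turn about tool z -0.00 then shift cm [0. 0. 0.] tcp [0.4265 0.1128 0.0198] tiltz [-3.e-04 -0.e+00 -1.e+00]
open 0.0432 58.7 [-1.7 -1.1 -0.3]
95 [(np.float64(-20.5), np.float64(-8.8)), (np.float64(10.7), np.float64(21.1))]
100 [(np.float64(-19.0), np.float64(-10.4)), (np.float64(11.2), np.float64(19.6))]
105 [(np.float64(-18.2), np.float64(-9.8)), (np.float64(13.1), np.float64(19.2))]
110 [(np.float64(-16.5), np.float64(-10.2)), (np.float64(11.8), np.float64(18.9))]
115 [(np.float64(-16.1), np.float64(-1.8)), (np.float64(2.4), np.float64(18.9))]
120 [(np.float64(-17.3), np.float64(-2.6)), (np.float64(3.6), np.float64(18.5))]
125 [(np.float64(-16.3), np.float64(18.9))]
130 [(np.float64(-15.4), np.float64(18.2))]
135 [(np.float64(-12.3), np.float64(-1.9)), (np.float64(4.6), np.float64(10.7))]
140 [(np.float64(-32.6), np.float64(25.7))]
145 [(np.float64(-31.0), np.float64(27.2))]
150 [(np.float64(-32.6), np.float64(26.8))]
155 [(np.float64(-31.2), np.float64(27.3))]
160 [(np.float64(-30.4), np.float64(27.0))]
165 [(np.float64(-33.3), np.float64(27.2))]
170 [(np.float64(-31
[... 403 characters left out ...]
.float64(-17.5)), (np.float64(-12.1), np.float64(-1.6)), (np.float64(3.0), np.float64(26.2))]
yaw now 14.10 turn about tool z -0.00 then shift cm [0. 0. 0.] tcp [0.4266 0.1129 0.0198] tiltz [-2.e-04  0.e+00 -1.e+00]
open 0.04373962955994867 58.701841766014695
[253. 166.] 17264 (array([36.9, -4.5]), 167.3, 69.9, -8.7) [ 0.0407  0.0004 -0.0151] zmed by x: [(0.02, np.float64(-0.0158)), (0.06, np.float64(-0.0158)), (0.08, np.float64(-0.0143)), (0.1, np.float64(-0.014)), (0.12, np.float64(-0.0031))]
0.1 y -20.1 -9.6 9.9 20.7 mid 0.2 0.3
0.105 y -18.5 -10.5 10.8 18.7 mid 0.1 0.1
0.11 y -18.1 -10.4 10.7 18.4 mid 0.2 0.15
0.115 y -18.0 -3.6 2.6 18.8 mid -0.5 0.4
0.12 y -3.2 2.4 10.3 10.7 mid 6.3 3.8
```

View pics/p1.png

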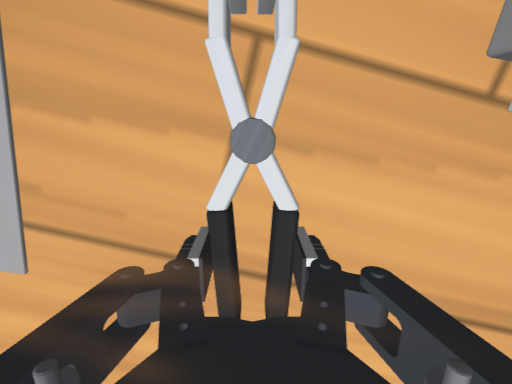

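Call:
{"fn": "send_rows", "kwargs": {
  "rows": [
    [5.4,[0,0,0],0],
    [5.8,[0,0,0],0],
    [5.8,[0,0,0],0],
    [5.8,[-1.5,0,0],0],
    [5.8,[-3,0,0],0],
    [5.4,[0,0,-4],0],
    [5.4,[0,0,0],8.9],
    [5.4,[-1,4.5,0],0],
    [5.4,[-0.8,4.5,0],0],
    [5.4,[0,4.2,0],0]
  ]
}}

```text
t: 9.78
tool_pos: [0.3767, -0.0323, 0.0598]
tool_rot: [3.138, 0.143, 0.001]
contact_force: [0.8, 0.4, -2.0]
opening: 0.0541
grip_force: 13.9
```

Call:
{"fn": "send_rows", "kwargs": {
  "rows": [
    [5.8,[0,0,2],0],
    [5.8,[0,0,2],0],
    [5.8,[0,0,0],0],
    [5.8,[0,0,0],0]
  ]
}}

```text
t: 10.28
tool_pos: [0.3775, -0.0312, 0.0204]
tool_rot: [3.138, 0.143, 0.001]
contact_force: [0.6, 0.3, -1.7]
opening: 0.0579
grip_force: 12.9
```

```bash
python3 je.py
```

```text
yaw now 5.22 turn about tool z -0.00 then shift cm [0. 0. 0.] tcp [ 0.3775 -0.0312  0.0204] tiltz [ 9.e-04 -2.e-04 -1.e+00]
open 0.0579 12.9 [ 0.6  0.3 -1.7]
95 [(np.float64(-22.7), np.float64(-17.6)), (np.float64(17.1), np.float64(22.2))]
100 [(np.float64(-22.3), np.float64(-17.1)), (np.float64(17.5), np.float64(22.6))]
105 [(np.float64(-24.4), np.float64(-16.7)), (np.float64(17.9), np.float64(23.0))]
110 [(np.float64(-24.2), np.float64(-18.9)), (np.float64(18.2), np.float64(23.4))]
115 [(np.float64(-23.9), np.float64(-18.7)), (np.float64(18.6), np.float64(23.8))]
120 [(np.float64(-25.9), np.float64(-18.4)), (np.float64(19.0), np.float64(24.1))]
125 [(np.float64(-25.8), np.float64(-18.3)), (np.float64(19.4), np.float64(24.6))]
150 [(np.float64(-13.6), np.float64(-6.2)), (np.float64(6.5), np.float64(14.0))]
155 [(np.float64(-13.3), np.float64(-6.0)), (np.float64(6.7), np.float64(11.8))]
160 [(np.float64(-12.9), np.float64(-3.0)), (np.float64(7.0), np.float64(12.2))]
165 [(np.float64(-12.6), np.float64(-2.6)), (np.float64(7.4), np.float64(12.6))]
170 [(np.float64(-12.3), np.float64(-7.1)), (np.float64(7.6), np.float64(12.9))]
175 [(np.float64(-26.7), np.float64(-24.2)), (np.float64(-19.3), np.float64(-19.3)), (np.float64(-14.4), np.float64(-6.8)), (np.float64(-1.9), np.float64(13.3)), (np.float64(18.4), np.float64(18.4)), (np.float64(23.4), np.float64(25.9))]
180 [(np.float64(-29.5), np.float64(28.7))]
185 [(np.float64(-28.5), np.float64(28.9))]
190 [(np.float64(-28.2), np.float64(29.4))]
195 [(np.float64(-27.7), np.float64(29.8))]
200 [(np.float64(-29.9), np.float64(30.0))]
205 [(np.float64(-29.7), np.float64(28.1))]
210 [(np.float64(-29.3), np.float64(28.4))]
215 [(np.float64(-29.0), np.float64(-11.5)), (np.float64(-6.5), np.float64(-6.5)), (np.float64(-1.4), np.float64(-1.4)), (np.float64(3.6), np.float64(21.1)), (np.float64(26.0), np.float64(28.6))]
```

Call:
{"fn": "send_rows", "kwargs": {
  "rows": [
    [5.8,[1.5,0,0],0],
    [5.8,[1.5,0,0],0],
    [5.8,[1.0,0,0],0],
    [5.8,[0,0,0],0],
    [5.0,[0,0,0],0],
    [4.6,[0,0,0],0],
    [4.2,[0,0,0],0],
    [4.2,[0,0,0],0],
    [4.2,[0,0,0],0],
    [4.2,[0,0,0],0]
  ]
}}

```text
t: 11.58
tool_pos: [0.4168, -0.0276, 0.0198]
tool_rot: [-3.138, -0.142, 0.0]
contact_force: [-2.2, -1.1, -0.6]
opening: 0.0432
grip_force: 58.1
```

```bash
python3 pl.py p2
```

```text
yaw now 5.19 turn about tool z -0.00 then shift cm [0. 0. 0.] tcp [ 0.4168 -0.0276  0.0198] tiltz [-2.e-04 -0.e+00 -1.e+00]
open 0.04319152036907517 58.11999498400837
[253. 166.] 17075 (array([35.6, -4.5]), 164.7, 69.8, -8.9) [ 0.0397  0.0003 -0.0136] zmed by x: [(0.02, np.float64(-0.015)), (0.06, np.float64(-0.0139)), (0.08, np.float64(-0.0119)), (0.1, np.float64(-0.011)), (0.12, np.float64(-0.0054))]
0.1 y -20.2 -9.8 10.1 20.2 mid 0.1 0.0
0.105 y -18.6 -10.5 10.8 19.0 mid 0.1 0.15
0.11 y -18.5 -10.5 10.6 18.6 mid 0.1 0.1
0.115 y -18.1 -2.8 2.2 18.5 mid -0.3 0.2
0.12 y -2.8 2.2 10.4 10.5 mid 6.3 3.9
```

Call:
{"fn": "send_rows", "kwargs": {
  "rows": [
    [5.4,[0,0,0],0],
    [5.8,[0,0,0],0],
    [5.8,[0,0,0],0],
    [5.8,[-1.5,0,0],0],
    [5.8,[-3,0,0],0],
    [5.4,[0,0,-4],0],
    [5.4,[0,0,0],7.5],
    [5.4,[0,2,0],7.5],
    [5.4,[1,2,0],7.3],
    [5.4,[2.7,2.2,0],0]
  ]
}}

```text
t: 12.88
tool_pos: [0.3969, -0.1023, 0.0596]
tool_rot: [-3.106, 0.467, -0.0]
contact_force: [0.1, -0.0, -1.1]
opening: 0.0543
grip_force: 13.9
```

Call:
{"fn": "send_rows", "kwargs": {
  "rows": [
    [5.8,[0,0,2],0],
    [5.8,[0,0,2],0],
    [5.8,[0,0,0],0],
    [5.8,[0,0,0],0]
  ]
}}

```text
t: 13.38
tool_pos: [0.3975, -0.1021, 0.0204]
tool_rot: [3.107, -0.467, 0.001]
contact_force: [-0.1, 0.0, -2.0]
opening: 0.0581
grip_force: 12.9
```

```bash
python3 je.py
```

```text
yaw now -17.09 turn about tool z -0.00 then shift cm [0. 0. 0.] tcp [ 0.3975 -0.1021  0.0204] tiltz [ 8.e-04 -3.e-04 -1.e+00]
open 0.0581 12.9 [-0.1  0.  -2. ]
95 [(np.float64(-22.6), np.float64(-16.4)), (np.float64(17.5), np.float64(24.3))]
100 [(np.float64(-23.2), np.float64(-15.4)), (np.float64(18.2), np.float64(25.3))]
105 [(np.float64(-23.2), np.float64(-16.8)), (np.float64(17.7), np.float64(24.8))]
110 [(np.float64(-23.7), np.float64(-18.3)), (np.float64(18.8), np.float64(25.6))]
115 [(np.float64(-24.5), np.float64(-16.6)), (np.float64(18.9), np.float64(26.8))]
120 [(np.float64(-24.5), np.float64(-18.8)), (np.float64(19.8), np.float64(25.7))]
125 [(np.float64(-25.0), np.float64(-17.9)), (np.float64(19.4), np.float64(27.1))]
145 [(np.float64(-9.4), np.float64(-2.2)), (np.float64(10.5), np.float64(18.0))]
150 [(np.float64(-9.5), np.float64(-3.0)), (np.float64(10.4), np.float64(18.1))]
155 [(np.float64(-9.7), np.float64(1.9)), (np.float64(10.3), np.float64(16.6))]
160 [(np.float64(-9.0), np.float64(1.0)), (np.float64(10.3), np.float64(17.6))]
165 [(np.float64(-9.5), np.float64(-1.7)), (np.float64(10.9), np.float64(17.8))]
170 [(np.float64(-24.4), np.float64(33.6))]
175 [(np.float64(-25.8), np.float64(33.2))]
180 [(np.float64(-25.3), np.float64(33.5))]
185 [(np.float64(-25.6), np.float64(32.9))]
190 [(np.float64(-25.5), np.float64(33.8))]
195 [(np.float64(-25.0), np.float64(32.5))]
200 [(np.float64(-25.6), np.float64(34.0))]
205 [(np.float64(-25.4), np.float64(32.7))]
210 [(np.float64(-24.6), np.float64(33.5))]
215 [(np.float64(-25.2), np.float64(-11.9)), (np.float64(-7.2), np.float64(18.7)), (np.float64(24.2), np.float64(32.2))]
```

Call:
{"fn": "send_rows", "kwargs": {
  "rows": [
    [5.8,[0,0.37,-0.4],0],
    [5.8,[1.5,0,0],0],
    [5.8,[1.5,0,0],0],
    [5.8,[0.5,0,0],0],
    [5.0,[0,0,0],0],
    [4.6,[0,0,0],0],
    [4.2,[0,0,0],0],
    [4.2,[0,0,0],0],
    [4.2,[0,0,0],0],
    [4.2,[0,0,0],0]
  ]
}}

```text
t: 14.68
tool_pos: [0.4292, -0.1158, 0.0238]
tool_rot: [-3.107, 0.467, 0.001]
contact_force: [-2.5, -2.0, 0.5]
opening: 0.043
grip_force: 58.0
```

```bash
python3 pl.py p3
```

```text
yaw now -17.11 turn about tool z -0.00 then shift cm [0. 0. 0.] tcp [ 0.4292 -0.1158  0.0238] tiltz [-5.e-04  2.e-04 -1.e+00]
open 0.04298568183060008 58.03097639232874
[253. 164.] 17290 (array([36.1,  4.7]), 166.5, 69.9, 8.8) [ 0.0406  0.0003 -0.0126] zmed by x: [(0.02, np.float64(-0.0143)), (0.06, np.float64(-0.0124)), (0.08, np.float64(-0.0101)), (0.1, np.float64(-0.0088)), (0.12, np.float64(-0.0082))]
0.1 y -20.1 -9.6 10.3 20.6 mid 0.3 0.3
0.105 y -18.6 -10.3 11.0 19.2 mid 0.3 0.3
0.11 y -18.3 -10.2 10.8 18.9 mid 0.3 0.35
0.115 y -18.1 -2.5 2.4 18.7 mid -0.1 0.3
0.12 y -2.5 -2.5 -2.4 -2.4 mid -2.5 -2.45
```

Call:
{"fn": "send_rows", "kwargs": {
  "rows": [
    [5.4,[0,0,0],0],
    [5.8,[0,0,0],0],
    [5.8,[0,0,0],0],
    [5.8,[-1.5,0,0],0],
    [5.6,[-3,0,0],0],
    [5.4,[0,0,-4],0],
    [5.4,[0,0,-6],0],
    [5.4,[0,0,-3],0],
    [5.4,[0,0,0],0]
  ]
}}

```text
t: 15.85
tool_pos: [0.3883, -0.1034, 0.1567]
tool_rot: [3.105, -0.466, 0.01]
contact_force: [-0.2, 0.0, -3.5]
opening: 0.054
grip_force: 13.9
```

```bash
python3 pl.py p4|head -4; python3 top.py t2 130 140 340 240
python3 - <<'E'
from h import *
d=np.load("t.npz");p=cloud(d)
m=(p[...,2]>.035)&(p[...,2]<.075)&(p[...,0]<.72)&(p[...,0]>.35)&(abs(p[...,1])<.45)
for c,n,r,md,l in comps(m,p,500):print(c,n,r,md)
E
```

```text
yaw now -17.09 turn about tool z -0.00 then shift cm [0. 0. 0.] tcp [ 0.3883 -0.1034  0.1567] tiltz [ 0.0062 -0.0027 -1.    ]
open 0.054014522514068894 13.91787439584732
[252. 175.] 16620 (array([38.7, -1.3]), 170.7, 81.8, -2.5) [ 0.0339 -0.0001 -0.012 ] zmed by x: [(0.02, np.float64(-0.0149)), (0.06, np.float64(-0.0102)), (0.08, np.float64(-0.0068)), (0.1, np.float64(-0.0041)), (0.12, np.float64(-0.0018))]
0.1 y -23.1 -15.0 14.3 22.6 mid -0.3 -0.25
yaw now -17.09 turn about tool z -0.00 then shift cm [0. 0. 0.] tcp [ 0.3868 -0.1027  0.1541] tiltz [ 1.7e-03 -6.0e-04 -1.0e+00]
open 0.054484653603178404 13.942436277866364
[169. 182.] 493 (array([626.2, 165.8]), 91.0, 36.1, 13.8) [0.6264 0.1654 0.0443]
[238. 185.] 493 (array([621.4,  -6.1]), 90.9, 35.6, 4.5) [ 0.6215 -0.0064  0.0443]
[304. 186.] 492 (array([ 623.4, -174.1]), 90.2, 35.9, -18.2) [ 0.6224 -0.1735  0.0442]
[376. 246.] 538 (array([ 474.7, -344.4]), 89.8, 36.6, -3.3) [ 0.4734 -0.3449  0.0561]
[170. 185.] 1274 (array([612.6, 162.6]), 156.6, 60.8, 13.5) [0.6199 0.1629 0.0437]
[238. 188.] 1264 (array([608.1,  -7.3]), 155.3, 60.0, 4.9) [ 0.6145 -0.0078  0.0438]
[304. 188.] 1268 (array([ 610.9, -170. ]), 156.2, 60.4, -17.9) [ 0.617  -0.1713  0.0437]
[375. 249.] 1542 (array([ 461.1, -343.8]), 156.0, 60.6, -2.8) [ 0.4666 -0.3424  0.0554]
```

View pics/t2.png

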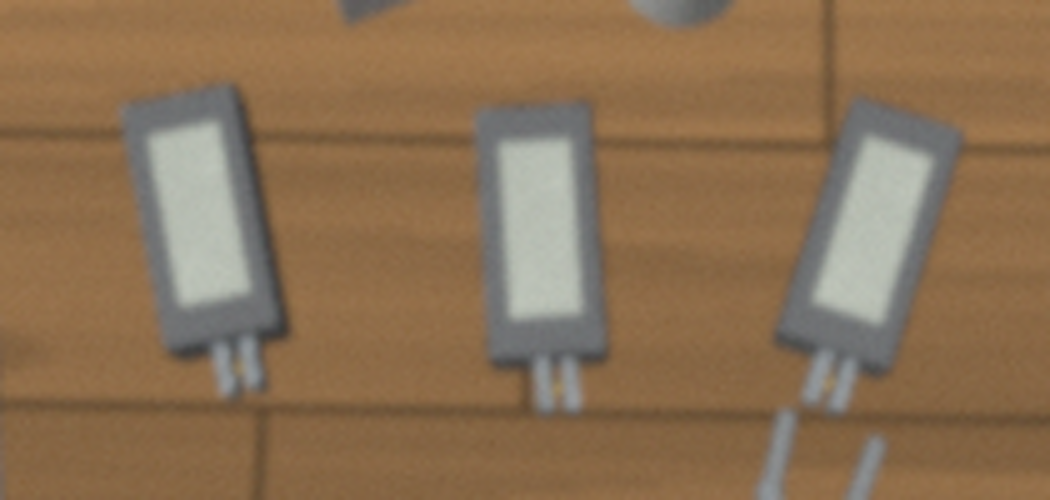

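Call:
{"fn": "send_rows", "kwargs": {
  "rows": [
    [5.0,[0,0,0],-8],
    [4.8,[0,0,0],-8],
    [4.8,[0,0,0],-7.7],
    [4.8,[1,-4,0],0],
    [4.8,[1,-5,0],0],
    [4.8,[1.5,-5.5,0],0],
    [4.8,[1.5,-5.5,0],0],
    [4.8,[1,-5.5,0],0],
    [4.8,[1,-5.5,0],0],
    [4.8,[1,-5.5,0],0]
  ]
}}

```text
t: 17.2
tool_pos: [0.4221, 0.2704, 0.1503]
tool_rot: [3.134, 0.181, -0.007]
contact_force: [1.4, -0.3, -1.1]
opening: 0.0482
grip_force: 19.9
```

Call:
{"fn": "send_rows", "kwargs": {
  "rows": [
    [4.8,[1,-4,0],0],
    [4.8,[0,-2.1,0],0],
    [4.8,[0,0,0],0],
    [4.8,[0,0,4],0],
    [4.8,[0,0,4],0],
    [4.8,[0,0,2],0],
    [4.8,[0,0,0],0]
  ]
}}

```text
t: 18.08
tool_pos: [0.4249, 0.3283, 0.0509]
tool_rot: [3.133, 0.178, -0.009]
contact_force: [0.1, 0.2, -1.7]
opening: 0.0483
grip_force: 20.0
```

```bash
python3 pl.py p5
python3 - <<'E'
from station import ctrl
from h import *
plan(ctrl.get_obs(),[.427,.331,.010],6.6)
E
```

```text
yaw now 6.51 turn about tool z -0.00 then shift cm [0. 0. 0.] tcp [0.4249 0.3283 0.0509] tiltz [-0.0053 -0.0035 -1.    ]
open 0.04825936393976432 19.962987899780273
[252. 175.] 16377 (array([38.,  5.]), 173.3, 75.0, 8.7) [ 0.0336 -0.0001 -0.0111] zmed by x: [(0.02, np.float64(-0.014)), (0.06, np.float64(-0.0097)), (0.08, np.float64(-0.0062)), (0.1, np.float64(-0.0037)), (0.12, np.float64(-0.0014))]
0.1 y -22.1 -12.3 11.6 21.2 mid -0.3 -0.45
0.105 y -20.6 -12.6 12.2 19.9 mid -0.2 -0.35
0.11 y -20.9 -12.7 12.2 20.3 mid -0.3 -0.25
0.115 y -21.0 -12.8 12.1 20.3 mid -0.3 -0.35
0.12 y -20.6 -12.9 12.2 19.9 mid -0.3 -0.35
0.125 y -13.1 -13.0 12.3 12.5 mid -0.3 -0.3
yaw now 6.52 turn about tool z -0.08 then shift cm [ 0.09 -0.16  4.29] tcp [0.4262 0.3293 0.0529] tiltz [-0.0021 -0.0015 -1.    ]
```

Call:
{"fn": "send_rows", "kwargs": {
  "rows": [
    [4.8,[0,0,1.5],0],
    [5.2,[0,0,1],0],
    [5.6,[0,0,0.8],0],
    [5.8,[0,0,0.5],0],
    [5.8,[0,0,0.4],0],
    [6.0,[0,0,0],0],
    [6.2,[0,0,0],0],
    [7,[0,0,0],0],
    [8.5,[0,0,0],0],
    [8.5,[0,0,0],0]
  ]
}}

```text
t: 19.38
tool_pos: [0.4271, 0.3311, 0.0121]
tool_rot: [-3.136, -0.181, -0.001]
contact_force: [-0.7, -0.3, -0.3]
opening: 0.0852
grip_force: 0.0
```

Call:
{"fn": "send_rows", "kwargs": {
  "rows": [
    [8.5,[0,0,-1],0],
    [8.5,[0,0,-3],0],
    [8.5,[0,0,-6],0],
    [8.5,[0,0,-6],0],
    [8.5,[0,0,-4],0],
    [8.5,[0,0,0],0]
  ]
}}

```text
t: 20.12
tool_pos: [0.4291, 0.3322, 0.2179]
tool_rot: [-3.132, -0.181, -0.014]
contact_force: [-0.8, 0.3, -0.8]
opening: 0.0848
grip_force: 0.0
```

```bash
sed -i 's/wr1/wr2/g' w.py; python3 w.py | grep -E "yaw|h \[2|dark \[2"
python3 - <<'E'
from h import *
d=np.load("wr2.npz");p=cloud(d)
m=(p[...,2]>.012)&(p[...,2]<.06)&(abs(p[...,1]-.335)<.07)&(abs(p[...,0]-.467)<.13)
a=p[m]
for x in np.arange(.37,.57,.02):
    b=a[abs(a[:,0]-x)<.004]; print(round(x,2),len(b),b[:,2].max().round(4) if len(b) else '',np.median(b[:,2]).round(4) if len(b) else '')
E
```

```text
yaw now 6.60 turn about tool z -3.80 then shift cm [-1.35 -1.6  21.69] tcp [0.4291 0.3322 0.2179] tiltz [ 0.0087  0.005  -0.9999]
h [254. 141.] 2680 (array([464.9, 335.1]), 178.5, 68.3, 7.0) [0.4667 0.3364 0.0259]
dark [233. 183.] 454 (array([410.3, 355. ]), 70.8, 11.1, 1.5) [0.412  0.3548 0.0265]
dark [274. 183.] 449 (array([415.9, 303.6]), 70.5, 10.4, 12.0) [0.4179 0.3042 0.0265]
0.37 4 0.0258 0.025
0.39 114 0.0284 0.0263
0.41 116 0.0284 0.0263
0.43 123 0.0285 0.0265
0.45 121 0.0281 0.0259
0.47 145 0.0283 0.0257
0.49 141 0.0279 0.0257
0.51 135 0.0282 0.0256
0.53 109 0.0282 0.0254
0.55 82 0.0282 0.0254
```

View pics/wr2.png

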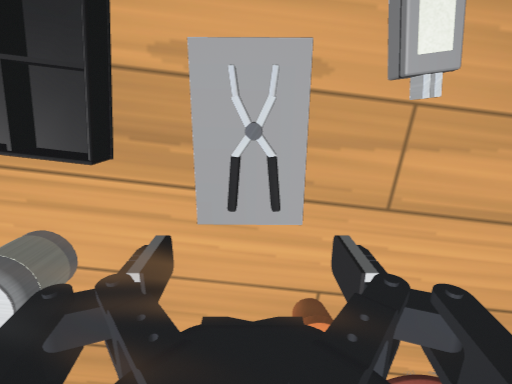

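The pliers lie flat in the middle of the mat, centred at about px (254,140). Next I'll grasp case 3.

Call:
{"fn": "send_rows", "kwargs": {
  "rows": [
    [8.5,[0,0,0],8],
    [8.5,[0,0,0],8.3],
    [8.5,[0,0,0],8.3],
    [8.5,[3.8,4.7,0],0],
    [8.5,[3.8,4.7,0],0],
    [8.5,[3.8,4.7,0],0],
    [8.5,[3.8,4.7,0],0],
    [8.5,[3.8,4.7,0],0],
    [8.5,[3.8,4.7,0],0],
    [8.5,[3.8,4.7,0],0]
  ]
}}

```text
t: 21.42
tool_pos: [0.5774, -0.0659, 0.2095]
tool_rot: [-3.102, 0.492, 0.005]
contact_force: [-0.1, -0.5, 0.0]
opening: 0.0848
grip_force: 0.0
```

Call:
{"fn": "send_rows", "kwargs": {
  "rows": [
    [8.5,[3.8,4.7,0],0],
    [8.5,[3.7,4.5,0],0],
    [8.5,[0,0,0],0],
    [8.5,[0,0,0],0]
  ]
}}

```text
t: 21.92
tool_pos: [0.6201, -0.1744, 0.2097]
tool_rot: [-3.102, 0.492, 0.006]
contact_force: [-0.0, 1.2, 0.1]
opening: 0.0849
grip_force: 0.0
```

```bash
cat > cs.py <<'E'
import sys
from station import ctrl
from h import *
o=ctrl.get_obs();d=ctrl.get_image("wrist");p=cloud(d);f=d["frame"].astype(int)
z0=float(sys.argv[1])
lab=(f.min(-1)>140)&(abs(p[...,2]-z0)<.012)
for c,n,r,m,_ in comps(lab,p,600):
    print(c,n,r,m);plan(o,[r[0][0]/1000,r[0][1]/1000,.012],r[3])
E
python3 cs.py .044
```

```text
[249. 170.] 5235 (array([ 611.5, -167.5]), 152.5, 55.6, -17.8) [ 0.6275 -0.172   0.0438]
yaw now -18.02 turn about tool z -0.22 then shift cm [-1.03 -0.4  19.77] tcp [ 0.6201 -0.1744  0.2097] tiltz [-0.0033  0.0018 -1.    ]
[115. 207.] 3948 (array([625.,  -5.]), 121.5, 56.5, 4.9) [ 0.6333 -0.0041  0.0438]
yaw now -18.02 turn about tool z -22.92 then shift cm [  1.94 -16.84  19.77] tcp [ 0.6201 -0.1744  0.2097] tiltz [-0.0033  0.0018 -1.    ]
[420. 241.] 2456 (array([ 468.1, -343.3]), 140.8, 57.0, -3.0) [ 0.4832 -0.3427  0.0555]
yaw now -18.02 turn about tool z -15.02 then shift cm [-14.29  17.66  19.77] tcp [ 0.6201 -0.1744  0.2097] tiltz [-0.0033  0.0018 -1.    ]
[ 17. 267.] 1599 (array([605.1, 161.1]), 80.2, 58.6, 14.4) [0.595  0.1523 0.0438]
yaw now -18.02 turn about tool z -32.42 then shift cm [  6.89 -32.87  19.77] tcp [ 0.6201 -0.1744  0.2097] tiltz [-0.0033  0.0018 -1.    ]
```

Call:
{"fn": "send_rows", "kwargs": {
  "rows": [
    [8.5,[0.3,-0.25,5],0],
    [8.5,[0,0,6],0],
    [8.5,[0,0,5],0],
    [8.5,[0,0,2.5],0],
    [8.5,[0,0,1.2],0],
    [8.5,[0,0,0],0],
    [5.5,[0,0,0],0],
    [5.5,[0,0,0],0],
    [5.5,[0,0,0],0],
    [5.5,[0,0,0],0]
  ],
  "newtons": 35
}}

```text
t: 23.22
tool_pos: [0.6262, -0.1738, 0.0171]
tool_rot: [3.103, -0.491, 0.005]
contact_force: [-0.2, 0.8, 6.9]
opening: 0.0594
grip_force: 40.9
```

Call:
{"fn": "send_rows", "kwargs": {
  "rows": [
    [5.5,[0,0,0],0],
    [5.5,[0,0,-1],0],
    [5.5,[0,0,-3],0],
    [5.5,[0,0,-5],0],
    [5.5,[0,0,-5],0],
    [5.5,[0,0,-5],0],
    [5.5,[0,0,0],0],
    [5.5,[0,0,0],0]
  ]
}}

```text
t: 24.22
tool_pos: [0.6237, -0.1732, 0.2031]
tool_rot: [-3.102, 0.492, 0.004]
contact_force: [-1.2, 0.4, -3.9]
opening: 0.0592
grip_force: 39.8
```

```bash
cat > held.py <<'E'
# held case in tool frame (wrist cam) + base/column label (top cam) -> shift needed
import sys
from station import ctrl
from h import *
o=ctrl.get_obs();Rm=R.from_rotvec(o["tool_rot"]).as_matrix()
print("open",round(o["opening"],4),round(o["grip_force"],1),o["contact_force"].round(1))
plan(o,o["tool_pos"])
d=ctrl.get_image("top");p=cloud(d);q=(p-o["tool_pos"])@Rm*1000
m=(abs(q[...,0])<110)&(abs(q[...,1])<60)&(q[...,2]>-60)&(q[...,2]<25)
for c,n,r,md,_ in comps(m,q/1000,60):print("top held",r,md)
d=ctrl.get_image("wrist");p=cloud(d);f=d["frame"].astype(int);q=(p-o["tool_pos"])@Rm*1000
m=(q[...,0]>15)&(q[...,0]<110)&(abs(q[...,1])<45)&(q[...,2]>-45)&(q[...,2]<25)
a=q[m];print("wrist zmed",np.median(a[:,2]).round(1),"n",len(a))
for x in(35,45,55):
    b=a[abs(a[:,0]-x)<2];t=b[abs(b[:,2]-np.median(b[:,2]))<4]
    if len(t):print(x,"y",t[:,1].min().round(1),t[:,1].max().round(1),"z",np.median(t[:,2]).round(1))
t=a[abs(a[:,1])<15];t=t[t[:,2]<np.percentile(t[:,2],20)+8];print("far end x",np.percentile(t[:,0],99.5).round(1))
cv2.imwrite(f"pics/{sys.argv[1]}.png",d["frame"][...,::-1])
E
python3 held.py h3
```

```text
open 0.0592 39.8 [-1.2  0.4 -3.9]
yaw now -18.01 turn about tool z -0.00 then shift cm [0. 0. 0.] tcp [ 0.6237 -0.1732  0.2031] tiltz [-2.5e-03  9.0e-04 -1.0e+00]
top held (array([-9.9,  7.8]), 95.3, 17.5, 83.1) [-0.0091  0.0209 -0.0286]
wrist zmed -25.0 n 14408
35 y -30.1 29.5 z -25.2
45 y -30.0 29.9 z -25.0
55 y -30.2 29.6 z -24.9
far end x 63.3
```

View pics/h3.png

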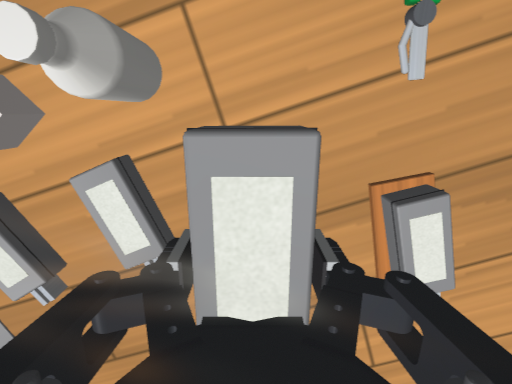

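Case 3 is held square between the pads and level: its far end is at row 130 and its sides at columns 187 and 320. The base on the plinth is at (425,240).

Call:
{"fn": "send_rows", "kwargs": {
  "rows": [
    [5.5,[0,0,0],-7.5],
    [5.5,[0,0,0],-7.4],
    [5.5,[-2,2.6,0],0],
    [5.5,[-3,3.9,0],0],
    [5.5,[-3,3.9,0],0],
    [5.5,[-3,3.9,0],0],
    [5.5,[-2.8,3.6,0],0],
    [5.5,[0,0,5],0],
    [5.5,[0,0,4],0],
    [5.5,[0,0,0],0]
  ]
}}

```text
t: 25.58
tool_pos: [0.4735, -0.3415, 0.108]
tool_rot: [-3.132, 0.086, 0.016]
contact_force: [-0.3, -0.0, -2.9]
opening: 0.0591
grip_force: 39.8
```

```bash
cat > al.py <<'E'
# far end / sides of held case and of column below, in tool frame, wrist cam. args: TCP target x y z
import sys
from station import ctrl
from h import *
o=ctrl.get_obs();Rm=R.from_rotvec(o["tool_rot"]).as_matrix()
plan(o,[float(v) for v in sys.argv[1:4]],float(sys.argv[4]))
d=ctrl.get_image("wrist");p=cloud(d);q=(p-o["tool_pos"])@Rm*1000
m=(q[...,0]>15)&(q[...,0]<100)&(abs(q[...,1])<60)
for nm,lo,hi in(("held",-45,25),("below",25,25+float(sys.argv[5]))):
    a=q[m&(q[...,2]>lo)&(q[...,2]<hi)]
    if len(a)<50:print(nm,len(a));continue
    print(nm,len(a),"far x",np.percentile(a[:,0],99.5).round(1),[(x,a[abs(a[:,0]-x)<2][:,1].min().round(1),a[abs(a[:,0]-x)<2][:,1].max().round(1)) for x in(35,45,55,60) if (abs(a[:,0]-x)<2).any()],"z",np.median(a[:,2]).round(1))
d=ctrl.get_image("top");p=cloud(d);q=(p-o["tool_pos"])@Rm*1000
m=(p[...,2]>.04)&(p[...,2]<.3)&(q[...,0]<95)&(q[...,0]>-100)&(abs(q[...,1])<50)
for x in(-85,-75,45,50,55,60):
    a=q[m&(abs(q[...,0]-x)<=2.5)]
    if len(a):print("top",x,a[:,1].min().round(1),a[:,1].max().round(1),"z",np.median(a[:,2]).round(1))
f=d["frame"];cv2.imwrite(f"pics/{sys.argv[6]}.png",cv2.resize(f[170:330,290:490,::-1],None,fx=4,fy=4))
E
python3 al.py .4759 -.3448 .076 -3.1 60 a3
```

```text
yaw now -3.13 turn about tool z -0.03 then shift cm [0.26 0.31 3.2 ] tcp [ 0.4735 -0.3415  0.108 ] tiltz [-0.0097  0.0091 -0.9999]
held 14557 far x 64.0 [(35, np.float64(-30.0), np.float64(29.7)), (45, np.float64(-29.7), np.float64(29.9)), (55, np.float64(-30.2), np.float64(29.8)), (60, np.float64(-30.2), np.float64(29.9))] z -26.5
below 908 far x 68.6 [] z 52.1
top 45 -29.0 10.1 z -28.8
top 50 -29.5 13.8 z -29.4
top 55 -28.5 16.8 z -29.3
top 60 -28.7 21.1 z -29.2
```

Call:
{"fn": "send_rows", "kwargs": {
  "rows": [
    [5.5,[0,0,0],0],
    [5.5,[0,0,1.5],0],
    [5.5,[0,0,0.5],0],
    [5.5,[0,0,0],0],
    [5.5,[0,0,0],0]
  ]
}}

```text
t: 26.3
tool_pos: [0.4773, -0.3448, 0.0949]
tool_rot: [3.14, -0.085, 0.0]
contact_force: [0.5, -0.3, -3.6]
opening: 0.0591
grip_force: 39.9
```

```bash
python3 al.py .4759 -.3448 .076 -3.1 60 a3b
```

```text
yaw now -3.10 turn about tool z -0.00 then shift cm [-0.14  0.01  1.89] tcp [ 0.4773 -0.3448  0.0949] tiltz [ 1.e-04 -1.e-04 -1.e+00]
held 14539 far x 64.0 [(35, np.float64(-30.0), np.float64(29.7)), (45, np.float64(-29.7), np.float64(30.0)), (55, np.float64(-30.1), np.float64(29.9)), (60, np.float64(-30.4), np.float64(29.9))] z -26.5
below 1943 far x 77.0 [(60, np.float64(-38.3), np.float64(40.8))] z 83.0
top 45 -29.8 10.4 z -25.4
top 50 -30.1 15.3 z -25.5
top 55 -29.9 15.8 z -25.8
top 60 -29.6 16.8 z -25.2
```

Call:
{"fn": "send_rows", "kwargs": {
  "rows": [
    [5.5,[-0.15,0,1],0],
    [5.5,[0,0,0.7],0],
    [5.5,[0,0,0],0],
    [5.5,[0,0,0.2],0],
    [5.5,[0,0,0],0]
  ]
}}

```text
t: 27.02
tool_pos: [0.4758, -0.3447, 0.0758]
tool_rot: [3.14, -0.085, 0.0]
contact_force: [0.2, -0.5, -3.0]
opening: 0.059
grip_force: 39.9
```

Call:
{"fn": "send_rows", "kwargs": {
  "rows": [
    [5.5,[0,0,0.15],0],
    [5.5,[0,0,0.15],0],
    [5.5,[0,0,0],0]
  ]
}}

```text
t: 27.4
tool_pos: [0.4759, -0.3448, 0.0732]
tool_rot: [3.14, -0.085, 0.001]
contact_force: [-1.2, 1.0, -1.8]
opening: 0.0591
grip_force: 40.3
```

Call:
{"fn": "send_rows", "kwargs": {
  "rows": [
    [5.5,[0,0,0.15],0],
    [5.5,[0,0,0],0],
    [6.2,[0,0,0],0],
    [7,[0,0,0],0],
    [8.5,[0,0,0],0],
    [8.5,[0,0,0],0],
    [8.5,[0,0,-2],0],
    [8.5,[0,0,-5],0],
    [8.5,[0,0,-6],0],
    [8.5,[0,0,-2],0]
  ]
}}

```text
t: 28.65
tool_pos: [0.4776, -0.3463, 0.2287]
tool_rot: [3.134, -0.085, 0.012]
contact_force: [0.3, 0.2, 0.9]
opening: 0.0848
grip_force: 0.0
```

Call:
{"fn": "send_rows", "kwargs": {
  "rows": [
    [8.5,[0,0,0],-7.9],
    [8.5,[2.5,-4.7,0],0],
    [8.5,[2.5,-4.7,0],0],
    [8.5,[2.5,-4.7,0],0],
    [8.5,[2.5,-4.7,0],0],
    [8.5,[2.5,-4.7,0],0],
    [8.5,[2.5,-4.7,0],0],
    [8.5,[2.3,-4.3,0],0],
    [8.5,[0,0,0],0],
    [8.5,[0,0,0],0]
  ]
}}

```text
t: 29.9
tool_pos: [0.6206, -0.0066, 0.2213]
tool_rot: [3.138, 0.132, -0.001]
contact_force: [-0.0, -1.1, 0.3]
opening: 0.0846
grip_force: 0.0
```

```bash
python3 cs.py .044 | head -2; python3 top.py t3 290 170 450 290;python3 - <<'E'
from h import *
d=np.load("t.npz");p=cloud(d)
m=(p[...,2]>.035)&(p[...,2]<.12)&(p[...,0]<.72)&(p[...,0]>.35)&(abs(p[...,1])<.45)
for c,n,r,md,l in comps(m,p,500):print(c,n,r,md)
E
```

```text
[106. 152.] 4941 (array([614.1, 164.3]), 153.2, 56.6, 12.8) [0.6314 0.1671 0.0438]
yaw now 4.81 turn about tool z -7.99 then shift cm [  3.15 -16.81  20.93] tcp [ 0.6206 -0.0066  0.2213] tiltz [-6.e-04 -5.e-04 -1.e+00]
yaw now 4.76 turn about tool z -0.00 then shift cm [0. 0. 0.] tcp [ 0.6206 -0.0071  0.2213] tiltz [-4.e-04 -4.e-04 -1.e+00]
open 0.085308520983279 0.0
[167. 180.] 418 (array([626.5, 166.6]), 94.6, 38.3, 12.5) [0.6354 0.1706 0.0441]
[238. 176.] 205 (array([622.3,  -7.7]), 81.6, 38.4, 7.5) [ 0.6452 -0.0066  0.0445]
[382. 245.] 679 (array([ 473.4, -345.5]), 93.1, 39.5, -1.9) [ 0.4727 -0.3456  0.1001]
[166. 180.] 820 (array([625.4, 165.9]), 130.1, 59.3, 12.9) [0.638  0.174  0.0439]
[378. 249.] 2010 (array([ 460. , -343.8]), 156.7, 61.0, -3.6) [ 0.4637 -0.337   0.099 ]
```

View pics/t3.png

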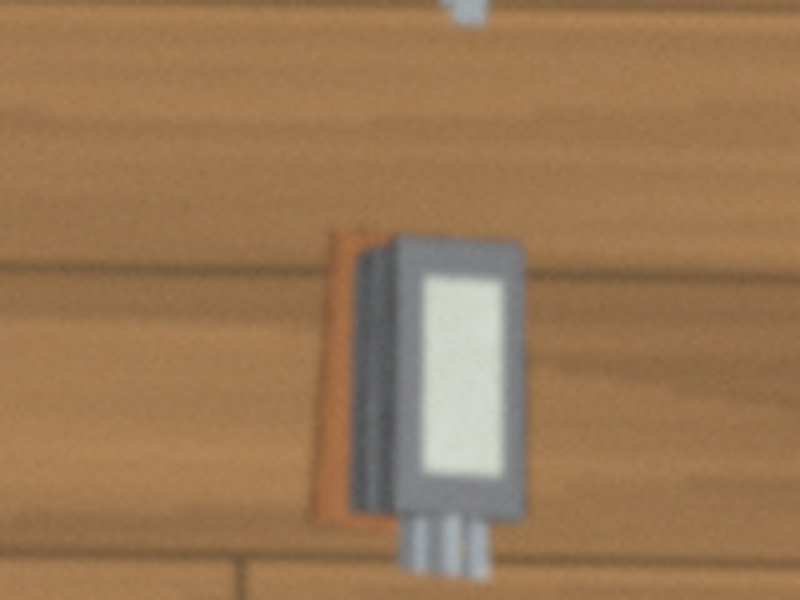

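Case 3 sits square on the base, with its label at crop (462,375) and its ears lined up. Next is case 2.

Call:
{"fn": "send_rows", "kwargs": {
  "rows": [
    [8.5,[0.1,-0.1,5],0],
    [8.5,[0,0,6],0],
    [8.5,[0,0,6],0],
    [8.5,[0,0,2.5],0],
    [8.5,[0,0,1.2],0],
    [8.5,[0,0,0],0],
    [5.5,[0,0,0],0],
    [5.5,[0,0,0],0],
    [5.5,[0,0,0],0],
    [5.5,[0,0,0],0]
  ]
}}

```text
t: 31.25
tool_pos: [0.6236, -0.0054, 0.0167]
tool_rot: [3.138, 0.131, 0.006]
contact_force: [-1.0, -0.7, 6.0]
opening: 0.0593
grip_force: 40.7
```

Call:
{"fn": "send_rows", "kwargs": {
  "rows": [
    [5.5,[0,0,0],0],
    [5.5,[0,0,-1],0],
    [5.5,[0,0,-3],0],
    [5.5,[0,0,-5],0],
    [5.5,[0,0,-6],0],
    [5.5,[0,0,-6],0],
    [5.5,[0,0,0],0],
    [5.5,[0,0,0],0]
  ]
}}

```text
t: 32.25
tool_pos: [0.6211, -0.005, 0.2234]
tool_rot: [-3.139, -0.132, 0.002]
contact_force: [0.5, -0.1, -3.3]
opening: 0.0593
grip_force: 39.7
```

```bash
python3 held.py h2
python3 - <<'E'
from station import ctrl
from h import *
plan(ctrl.get_obs(),[.4755,-.3448,.135],-3.1)
E
```

```text
open 0.0593 39.7 [ 0.5 -0.1 -3.3]
yaw now 4.80 turn about tool z -0.00 then shift cm [0. 0. 0.] tcp [ 0.6211 -0.005   0.2234] tiltz [-1.6e-03  2.0e-04 -1.0e+00]
top held (array([-18.1, -11.9]), 78.2, 37.5, -77.4) [-0.0208 -0.0029 -0.0275]
wrist zmed -25.3 n 14796
35 y -30.0 30.1 z -25.4
45 y -29.5 29.9 z -25.3
55 y -30.1 30.2 z -25.1
far end x 64.2
yaw now 4.80 turn about tool z 7.90 then shift cm [-12.61  34.72   8.61] tcp [ 0.6202 -0.005   0.2211] tiltz [-5.2e-03  7.0e-04 -1.0e+00]
```

Call:
{"fn": "send_rows", "kwargs": {
  "rows": [
    [5.5,[0,0,0],7.9],
    [5.5,[-1.6,4.4,0],0],
    [5.5,[-1.9,5.1,0],0],
    [5.5,[-1.9,5.1,0],0],
    [5.5,[-1.9,5.1,0],0],
    [5.5,[-1.9,5.1,0],0],
    [5.5,[-1.8,5.1,0],0],
    [5.5,[-1.6,4.8,0],0],
    [5.5,[0,0,0],0],
    [5.5,[0,0,0],0]
  ]
}}

```text
t: 33.6
tool_pos: [0.4766, -0.344, 0.2222]
tool_rot: [-3.137, 0.086, 0.004]
contact_force: [-0.1, 0.2, -2.7]
opening: 0.0595
grip_force: 39.8
```

Call:
{"fn": "send_rows", "kwargs": {
  "rows": [
    [5.5,[0,0,4],0],
    [5.5,[0,0,3],0],
    [5.5,[0,0,1.5],0],
    [5.5,[0,0,0],0],
    [5.5,[0,0,0],0]
  ]
}}

```text
t: 34.22
tool_pos: [0.4782, -0.3452, 0.1409]
tool_rot: [3.139, -0.084, 0.003]
contact_force: [0.1, 0.4, -1.4]
opening: 0.0593
grip_force: 39.7
```

```bash
python3 al.py .4751 -.3450 .117 -3.1 60 a2
```

```text
yaw now -3.06 turn about tool z 0.04 then shift cm [-0.31  0.    2.39] tcp [ 0.4782 -0.3452  0.1409] tiltz [ 0.0018 -0.0017 -1.    ]
held 14925 far x 64.9 [(35, np.float64(-29.9), np.float64(30.2)), (45, np.float64(-29.5), np.float64(29.9)), (55, np.float64(-29.9), np.float64(30.4)), (60, np.float64(-29.9), np.float64(30.1))] z -26.9
below 0
top 45 -30.7 12.5 z -25.1
top 50 -30.7 16.2 z -25.9
top 55 -30.0 19.1 z -25.2
top 60 -29.5 21.6 z -26.1
```

Call:
{"fn": "send_rows", "kwargs": {
  "rows": [
    [5.5,[-0.3,0,1],0],
    [5.5,[0,0,0.8],0],
    [5.5,[0,0,0.2],0],
    [5.5,[0,0,0.2],0],
    [5.5,[0,0,0],0],
    [5.5,[0,0,0],0]
  ]
}}

```text
t: 35.08
tool_pos: [0.4744, -0.3448, 0.1176]
tool_rot: [3.14, -0.085, 0.001]
contact_force: [-0.3, 0.0, -2.1]
opening: 0.0593
grip_force: 39.9
```

Call:
{"fn": "send_rows", "kwargs": {
  "rows": [
    [5.5,[0,0,0.15],0],
    [5.5,[0,0,0.1],0],
    [5.5,[0,0,0],0]
  ]
}}

```text
t: 35.45
tool_pos: [0.4746, -0.345, 0.1167]
tool_rot: [3.14, -0.085, 0.001]
contact_force: [-2.7, 2.2, 5.6]
opening: 0.0595
grip_force: 40.9
```

Call:
{"fn": "send_rows", "kwargs": {
  "rows": [
    [6.2,[0,0,0],0],
    [7,[0,0,0],0],
    [8.5,[0,0,0],0],
    [8.5,[0,0,0],0],
    [8.5,[0,0,-2],0],
    [8.5,[0,0,-5],0],
    [8.5,[0,0,-4.5],0],
    [8.5,[0,0,0],-8.3],
    [8.5,[0,0,0],-8.3],
    [8.5,[2.7,-4.7,0],0]
  ]
}}

```text
t: 36.7
tool_pos: [0.4895, -0.2946, 0.2318]
tool_rot: [3.118, 0.363, 0.003]
contact_force: [1.5, 0.5, 0.2]
opening: 0.085
grip_force: 0.0
```

Call:
{"fn": "send_rows", "kwargs": {
  "rows": [
    [8.5,[2.7,-4.7,0],0],
    [8.5,[2.7,-4.7,0],0],
    [8.5,[2.7,-4.7,0],0],
    [8.5,[2.7,-4.7,0],0],
    [8.5,[2.7,-4.7,0],0],
    [8.5,[2.7,-4.7,0],0],
    [8.5,[2.7,-4.7,0],0],
    [8.5,[2.7,-4.5,0],0],
    [8.5,[2.3,-4.0,0],0],
    [8.5,[0,0,0],0]
  ]
}}

```text
t: 37.95
tool_pos: [0.6258, 0.1685, 0.2313]
tool_rot: [-3.119, -0.375, -0.003]
contact_force: [0.1, -0.1, -0.1]
opening: 0.0847
grip_force: 0.0
```

```bash
python3 cs.py .044; python3 top.py t4 290 170 450 290;python3 - <<'E'
from h import *
d=np.load("t.npz");p=cloud(d)
m=(p[...,2]>.035)&(p[...,2]<.17)&(p[...,0]<.72)&(p[...,0]>.35)&(p[...,1]<-.2)&(p[...,1]>-.45)
for c,n,r,md,l in comps(m,p,500):print(c,n,r,md)
from station import ctrl
plan(ctrl.get_obs(),[.626,.1658,.014],13.5)
E
```

```text
[466.  98.] 825 (array([769. , -53.9]), 61.3, 21.4, 15.4) [ 0.7671 -0.0474  0.0448]
yaw now 13.73 turn about tool z -1.67 then shift cm [ 7.9  25.24 21.93] tcp [0.6258 0.1685 0.2313] tiltz [ 1.5e-03  6.0e-04 -1.0e+00]
[253. 170.] 4628 (array([613.8, 164.3]), 151.6, 55.8, 13.7) [0.629  0.1669 0.0438]
yaw now 13.73 turn about tool z 0.03 then shift cm [-1.27  0.12 21.93] tcp [0.6258 0.1685 0.2313] tiltz [ 1.5e-03  6.0e-04 -1.0e+00]
yaw now 13.63 turn about tool z -0.00 then shift cm [0. 0. 0.] tcp [0.6256 0.1668 0.2311] tiltz [ 1.3e-03 -2.0e-04 -1.0e+00]
open 0.08493226403882524 0.0
[169. 182.] 553 (array([626.8, 165.9]), 94.2, 39.3, 13.4) [0.625  0.1654 0.0444]
[388. 244.] 734 (array([ 472.9, -346.1]), 92.4, 40.1, -3.0) [ 0.4717 -0.3462  0.144 ]
[382. 248.] 2549 (array([ 459.9, -343.9]), 157.1, 61.3, -3.3) [ 0.463  -0.3346  0.1423]
yaw now 13.54 turn about tool z 0.04 then shift cm [5.000e-02 1.000e-02 2.169e+01] tcp [0.6255 0.1657 0.2309] tiltz [ 1.1e-03 -3.0e-04 -1.0e+00]
```

Call:
{"fn": "send_rows", "kwargs": {
  "rows": [
    [8.5,[0,0,5],0],
    [8.5,[0,0,6],0],
    [8.5,[0,0,6],0],
    [8.5,[0,0,3.5],0],
    [8.5,[0,0,1.2],0],
    [8.5,[0,0,0],0],
    [5.5,[0,0,0],0],
    [5.5,[0,0,0],0],
    [5.5,[0,0,0],0],
    [5.5,[0,0,0],0]
  ]
}}

```text
t: 39.3
tool_pos: [0.6274, 0.1659, 0.0158]
tool_rot: [3.12, 0.369, 0.007]
contact_force: [-0.7, -0.9, 7.2]
opening: 0.0594
grip_force: 40.8
```

Call:
{"fn": "send_rows", "kwargs": {
  "rows": [
    [5.5,[0,0,0],0],
    [5.5,[0,0,-1],0],
    [5.5,[0,0,-3],0],
    [5.5,[0,0,-5],0],
    [5.5,[0,0,-6],0],
    [5.5,[0,0,-6],0],
    [5.5,[0,0,-3],0],
    [5.5,[0,0,0],0],
    [5.5,[0,0,0],8.3],
    [5.5,[0,0,0],8.3]
  ]
}}

```text
t: 40.55
tool_pos: [0.6237, 0.1655, 0.2489]
tool_rot: [3.139, -0.092, -0.009]
contact_force: [0.1, 0.3, -2.4]
opening: 0.0596
grip_force: 39.7
```

```bash
python3 held.py h1
python3 - <<'E'
from station import ctrl
from h import *
plan(ctrl.get_obs(),[.4748,-.3450,.185],-3.1)
E
```

```text
open 0.0596 39.7 [ 0.1  0.3 -2.4]
yaw now -3.37 turn about tool z -0.00 then shift cm [0. 0. 0.] tcp [0.6237 0.1655 0.2489] tiltz [-5.7e-03 -8.0e-04 -1.0e+00]
top held (array([46.6, 19.2]), 35.1, 25.5, -2.7) [ 0.0488  0.0251 -0.027 ]
top held (array([-29.4,  29.2]), 70.4, 37.3, 29.1) [-0.0219  0.0311 -0.0265]
wrist zmed -27.7 n 15324
35 y -29.6 30.0 z -27.9
45 y -29.8 30.2 z -27.8
55 y -29.4 30.1 z -27.6
far end x 65.7
yaw now -3.09 turn about tool z 0.01 then shift cm [-12.12  51.77   6.41] tcp [0.6238 0.1654 0.2491] tiltz [-5.4e-03 -9.0e-04 -1.0e+00]
```

Call:
{"fn": "send_rows", "kwargs": {
  "rows": [
    [5.5,[-0.8,3.5,0],0],
    [5.5,[-1.2,5.3,0],0],
    [5.5,[-1.3,5.5,0],0],
    [5.5,[-1.3,5.5,0],0],
    [5.5,[-1.3,5.5,0],0],
    [5.5,[-1.3,5.5,0],0],
    [5.5,[-1.3,5.5,0],0],
    [5.5,[-1.3,5.5,0],0],
    [5.5,[-1.3,5.5,0],0],
    [5.5,[-1.0,4.4,0],0]
  ]
}}

```text
t: 41.9
tool_pos: [0.4749, -0.3455, 0.2505]
tool_rot: [-3.138, 0.082, 0.004]
contact_force: [0.1, 0.4, -2.1]
opening: 0.0593
grip_force: 39.7
```

Call:
{"fn": "send_rows", "kwargs": {
  "rows": [
    [5.5,[0,0,0],0],
    [5.5,[0,0,2],0],
    [5.5,[0,0,2.5],0],
    [5.5,[0,0,1.8],0],
    [5.5,[0,0,0],0],
    [5.5,[0,0,0],0]
  ]
}}

```text
t: 42.65
tool_pos: [0.477, -0.3439, 0.1903]
tool_rot: [3.14, -0.084, 0.001]
contact_force: [-0.8, -0.5, -2.6]
opening: 0.0591
grip_force: 39.7
```

```bash
python3 al.py .4738 -.3450 .160 -3.1 60 a1
```

```text
yaw now -3.05 turn about tool z 0.05 then shift cm [-0.31  0.13  3.03] tcp [ 0.477  -0.3439  0.1903] tiltz [ 7.e-04 -6.e-04 -1.e+00]
held 15309 far x 65.8 [(35, np.float64(-29.6), np.float64(30.1)), (45, np.float64(-29.9), np.float64(29.9)), (55, np.float64(-29.5), np.float64(29.8)), (60, np.float64(-29.8), np.float64(30.0))] z -27.8
below 0
top 45 -29.3 16.1 z -26.6
top 50 -29.8 19.1 z -26.4
top 55 -29.7 22.9 z -26.4
top 60 -29.2 25.1 z -27.8
```

Call:
{"fn": "send_rows", "kwargs": {
  "rows": [
    [5.5,[-0.35,0.13,1.3],0],
    [5.5,[0,0,1.0],0],
    [5.5,[0,0,0.3],0],
    [5.5,[0,0,0.1],0],
    [5.5,[0,0,0],0],
    [5.5,[0,0,0],0]
  ]
}}

```text
t: 43.5
tool_pos: [0.4732, -0.3454, 0.1633]
tool_rot: [3.14, -0.085, 0.001]
contact_force: [0.0, 0.1, -2.0]
opening: 0.0595
grip_force: 39.9
```

Call:
{"fn": "send_rows", "kwargs": {
  "rows": [
    [5.5,[0,0,0.15],0],
    [5.5,[0,0,0.1],0],
    [5.5,[0,0,0],0]
  ]
}}

```text
t: 43.88
tool_pos: [0.4729, -0.3451, 0.1602]
tool_rot: [-3.14, 0.085, 0.0]
contact_force: [0.3, -0.7, -2.0]
opening: 0.0592
grip_force: 39.9
```

Call:
{"fn": "send_rows", "kwargs": {
  "rows": [
    [5.5,[0,0,0.1],0],
    [5.5,[0,0,0.1],0],
    [5.5,[0,0,0],0]
  ]
}}

```text
t: 44.25
tool_pos: [0.4732, -0.3455, 0.1598]
tool_rot: [3.14, -0.085, 0.001]
contact_force: [-3.7, 2.0, 5.7]
opening: 0.0593
grip_force: 40.8
```

Contact. I'll release, lift and move clear towards the middle.

Call:
{"fn": "send_rows", "kwargs": {
  "rows": [
    [6.2,[0,0,0],0],
    [7,[0,0,0],0],
    [8.5,[0,0,0],0],
    [8.5,[0,0,0],0],
    [8.5,[0,0,-2],0],
    [8.5,[0,0,-4],0],
    [8.5,[0,0,-4],0],
    [8.5,[0,-4,0],0],
    [8.5,[0,-6,0],0],
    [8.5,[0,-6,0],0]
  ]
}}

```text
t: 45.5
tool_pos: [0.4819, -0.1842, 0.2603]
tool_rot: [3.139, -0.087, 0.004]
contact_force: [1.4, -0.6, -1.1]
opening: 0.0851
grip_force: 0.0
```

Call:
{"fn": "send_rows", "kwargs": {
  "rows": [
    [8.5,[0,-6,0],0],
    [8.5,[0,-6,0],0],
    [8.5,[0,0,0],0],
    [8.5,[0,0,0],0],
    [8.5,[0,0,0],0]
  ]
}}

```text
t: 46.12
tool_pos: [0.4882, -0.0668, 0.2589]
tool_rot: [3.14, -0.088, 0.001]
contact_force: [-0.3, 0.5, 1.0]
opening: 0.0851
grip_force: 0.0
```

```bash
python3 top.py t5 290 170 450 290;python3 - <<'E'
from h import *
d=np.load("t.npz");p=cloud(d)
cv2.imwrite("pics/full5.png",d["frame"][...,::-1])
m=(p[...,2]>.035)&(p[...,2]<.22)&(p[...,0]<.72)&(p[...,0]>.35)&(p[...,1]<-.27)&(p[...,1]>-.45)
for c,n,r,md,l in comps(m,p,500):print(c,n,r,md)
for c,n,r,m,_ in comps((p[...,2]>.012)&(p[...,2]<.04)&(p[...,1]>.2)&(p[...,1]<.47)&(p[...,0]<.6)&(p[...,0]>.3),p,200):print("pliers",r,m)
E
```

```text
yaw now -3.21 turn about tool z -0.00 then shift cm [0. 0. 0.] tcp [ 0.4882 -0.0668  0.2589] tiltz [ 6.e-04 -5.e-04 -1.e+00]
open 0.08505448283277878 0.0
[395. 242.] 740 (array([ 472.3, -346.5]), 91.1, 38.2, -2.6) [ 0.472  -0.3462  0.1882]
[386. 248.] 3163 (array([ 459.5, -344.7]), 157.4, 62.6, -2.9) [ 0.4618 -0.3326  0.1855]
pliers (array([462.6, 335.9]), 178.1, 71.2, 7.9) [0.4536 0.3353 0.0255]
```

View pics/full5.png

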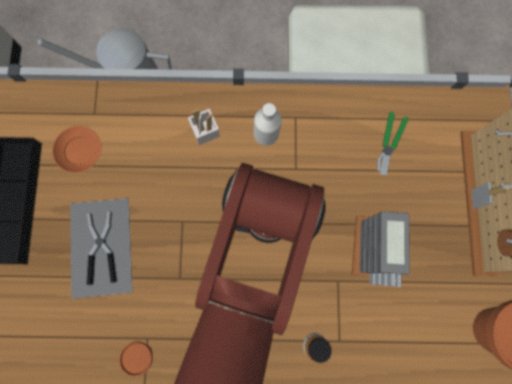

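The column at px (390,245) is four cases high, square and level. The pliers lie flat on the mat at (100,248), and the bottle and marker holder are where they started.

```bash
python3 -c "
from station import ctrl
print(ctrl.finish_job())"
```

```text
the job is handed in; nothing more can be done
None
```

The job is handed in: all three cases are latched and stacked squarely on the base case, the pliers lie flat on the mat, and the bottle and marker holder were not moved; no verdict came back.

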